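# Find the rocking well cover and press it home

### The arm

A 7-joint arm with a two-finger parallel gripper is mounted at the origin on a cart in front of the work surface, level with it; the furniture and walls round the work are solid. World frame = base frame: x ahead of the robot, y to its left, z up, the work surface at z = 0. Lengths are in m, angles in rad, forces in N, time in s.
With the tool pointing down it reaches from about 0.425 to 0.925 m from the base axis. Payload 6.8 kg.
Tool frame: the origin (TCP) lies between the finger pads; the fingertips stand 14 mm ahead of it and the grasp point (between the pads) lies 5 mm behind it; z points along the fingers, y is the line along which they close (so a half turn about z gives the same grasp; the last joint's range is limited). The gripper opens to 85 mm and grips with 20 to 120 N. Pads are 22 mm wide; open, the fingers measure 114 mm over their backs; the gripper's body (76 mm by 85 mm) begins 54 mm behind the grasp point. The pads swing forward as they close: fully open they stand 13 mm farther back than shut.
Start: joints at [1.229, 0.477, 0.022, 1.555, -0.011, 1.109, -0.083], TCP at [0.156, -0.657, 0.245] pointing down, gripper open.
Joint ranges: [-2.96, 2.96], [-0.34, 2.1], [-1.41, 1.46], [0.24, 2.44], [-1.37, 4.51], [0.17, 1.92], [-2.96, 2.96]. Speed limits (rad/s): [2.39, 2.39, 3.14, 3.14, 3.14, 3.14, 3.14].

### API

Orientations are given as a rotation vector (axis times angle).
In Python, from bench import r, eyes, ticket gives the robot as it stands. The module is installed in compiled form; this text tells all that it offers.
- The arm moves only by the tool arm_command, never from a script. Its argument "plan" is text: rows parted by semicolons, each of 4 numbers parted by spaces: the shift along the tool's x, y, z in m, then the turn about the tool's z in degrees. In form: tx ty tz yaw; .... A call has 1 to 20 rows; each row shifts and turns the commanded pose from where the row before left it, along the tool's axes as they then stand; what a row does not reach is not made up. A row lasts 1/8 s, in which the tool goes at most 62.5 mm and 10.7 degrees, less where a joint would pass 70% of its speed; a pose out of reach is approached as far as the arm can. A call is refused whole if a number of a shift passes 0.0625 or a number of a turn 10.7, either way. A call with a gripper value outside its range is refused whole. "hand" is the closure, from -1 (fully open) to 1 (shut), set as the call begins (left out, the last holds). The fingers move at their own pace and stop on an object; "grip_force" is the grip in N (left out, the last holds). Time passes only in rows, so rows that do not move let the fingers close. It gives the time, the measured TCP pose, the force, the opening and the grip force at its end, in the units of the state.
- r.get_obs(): the state, without advancing time (a new reading comes with each control period).
- eyes.grab_frame(name): name is "scene" or "top" or "wrist"; returns (picture, depth): 480x640x3 uint8, red, green, blue; 480x640 float32, m along the optical axis (not along the pixel's ray), 0 where there is no reading.
- eyes.calibration(name): a dict with "fov_y" (degrees; the focal length in pixels is half the picture's height over the tangent of half this angle, whatever the lens; pixels are square), "cx", "cy" (the principal point, pixels), "k1" (the pictures are not rectified: a ray, as slopes to the right and down, at radius r is drawn at 1 + k1 r^2 times it, then the intrinsics apply), "origin" and "attitude" of the camera in the world; the wrist camera has in their place "tool_from_camera" (4x4, takes a point from camera to tool coordinates, whose origin is the TCP and whose axes are the flange's). Camera axes: x right, y up, looking along -z (the intrinsics and any distortion apply to the point x, -y, -z); pixel columns grow to the right and rows downward; lengths in m; the calibration is good to about 2 mm. A picture is of the moment at which its call begins: read the wrist's pose just before it. calibration takes no time and is no camera call.
- ticket.hand_in(): hands the job in; it is judged then, once.
The state is a dict: "clock": time; "joints": joint angles; "qvel": joint speeds; "tau": joint torques, N m; "tcp_pos": TCP position; "orientation": TCP orientation; "contact_force": force on the tool from outside, world axes, zero at the start; "moment": the same for the moment, N m; "grip_width": finger opening in m; "gripper_force": force on a finger pad.
Only numpy, scipy, OpenCV 4.12 (cv2) and the standard library are available. Lean on these libraries where they do the work, as an engineer would, in place of code of your own. Each camera call takes 0.05 s, during which the arm holds its last target. There are 200 camera calls.

### The job

One of the four blue covers on the aluminium block is not seated: press the covers one after another on their raised rims with the fingertips until you find the one that rocks, then press that one in the middle until it is fully home and level. Finish while still holding it down with the fingers; use no more force than a firm thumb, do not lift any cover, and leave the vials, the beaker and the dish where they stand.

Things in the scene. Friction and masses are not known exactly. Their poses are not given: they have to be found in the camera images.
- block: aluminium conditioning block fixed to the bench, 206 mm along its x, 168 mm along its y, 36 mm high; origin on the bench under it. Covered wells centred at (x, y) = (-58, -39), (-58, 39), (20, -39), (20, 39) mm in its frame; three vials stand on the ledge along its +x edge (x = 88 mm).
- cover_a: one of four identical blue round covers, 64 mm across, on the block's wells; any of the four may be the loose one, in any well. Origin on its axis, z up along it. Lip round the rim (radius 27 to 32 mm), top 9 mm above the origin; push boss in the middle (radius 9 mm), top 10.6 mm above it; flat web between at 6 mm; skirt down to 10 mm below.
- cover_b: one of four identical blue round covers, 64 mm across, on the block's wells; any of the four may be the loose one, in any well. Origin on its axis, z up along it. Firm covers give 1 mm or less when pressed. Whichever is loose: pressed on its lip, it tips about its middle under about 1 N, that side of the lip sinking about 5 mm (0.18 rad); let go, it springs back level.
- cover_c: one of four identical blue round covers, 64 mm across, on the block's wells; any of the four may be the loose one, in any well. Origin on its axis, z up along it. Shape as cover_a. At the start the origins stand 52 to 58 mm above the bench, differing from well to well, so height does not tell which one is loose.
- cover_d: one of four identical blue round covers, 64 mm across, on the block's wells; any of the four may be the loose one, in any well. Origin on its axis, z up along it. Whichever is loose: pressed on its boss, it holds still until about 8 N, then goes 5 mm straight down to a hard stop, stays there and rocks no more. Shape as cover_a.
- vial_a: glass sample vial with black screw cap, 25 mm across, 52 mm high, loose on the block's ledge; origin at the centre of its underside; not to be disturbed
- vial_b: glass sample vial with black screw cap, 25 mm across, 52 mm high, loose on the block's ledge; origin at the centre of its underside; not to be disturbed
- vial_c: glass sample vial with black screw cap, 25 mm across, 52 mm high, loose on the block's ledge; origin at the centre of its underside; not to be disturbed
- steel_beaker: open steel beaker, 68 mm across, 75 mm high, loose on the bench; origin at the centre of its underside; not to be disturbed
- petri_dish: lidded petri dish, 65 mm across, 15 mm high, loose on the bench; origin at the centre of its underside; not to be disturbed

How it is judged:
By the outcome, as a careful person would: the job done as asked, in the order asked, and still so for the second after the job is handed in, while the arm keeps its last pose, push and grip.
It also fails if it takes over 45 s, if anything falls off the work surface, if the arm or the gripper's body presses on something with over 40 N, if the wrist force passes 120 N, or if a joint passes its speed limit or range.

## Working session

There is one attempt and no reset: what is moved stays moved. The work goes in short steps, Python scripts to look and compute and a tool call to move; the robot and the scene stay as the last step left them, time stands still between calls to the robot, and variables do not carry over. Pictures are saved under pics/ and viewed, at most 10 in all, crops included, and the job is handed in when it is done.

Besides the shell and the picture viewer there is one more tool, called after "Call:" as name(argument=value, ...) on one line, values as JSON. arm_command: Moves the arm, as the interface text tells. Its arguments: {"type":"object","properties":{"plan":{"type":"string"},"hand":{"type":"number"},"grip_force":{"type":"number"}},"required":["plan"]}

```bash
mkdir -p pics
cat > h.py <<'E'
import numpy as np,cv2
from scipy.spatial.transform import Rotation as R
from bench import r,eyes,ticket
def cloud(name):
    o=r.get_obs();c=eyes.calibration(name);im,d=eyes.grab_frame(name)
    f=240/np.tan(np.radians(c['fov_y'])/2)
    K=np.array([[f,0,c['cx']],[0,f,c['cy']],[0,0,1]])
    v,u=np.mgrid[:480,:640]
    p=cv2.undistortPoints(np.stack([u,v],-1).reshape(-1,1,2).astype(float),K,np.array([c['k1'],0,0,0.])).reshape(480,640,2)
    P=np.dstack([p[...,0]*d,-p[...,1]*d,-d])
    if name=='wrist':
        T=c['tool_from_camera'];T=np.array(T);P=P@T[:3,:3].T+T[:3,3]
        P=P@R.from_rotvec(o['orientation']).as_matrix().T+o['tcp_pos']
    else:
        A=np.array(c['attitude']);A=A if A.shape==(3,3) else R.from_rotvec(A).as_matrix()
        P=P@A.T+np.array(c['origin'])
    P[d==0]=np.nan
    return im,d,P
E
python3 - <<'E'
from h import *
for n in ['scene','top']:
    print({k:np.round(v,3).tolist() for k,v in eyes.calibration(n).items()})
    im,d,P=cloud(n);cv2.imwrite(f'pics/{n}.png',im[...,::-1]);np.save(n+'.npy',P);np.save(n+'i.npy',im)
    hsv=cv2.cvtColor(im,cv2.COLOR_RGB2HSV);m=cv2.inRange(hsv,(95,90,40),(130,255,255))
    nn,l,s,c=cv2.connectedComponentsWithStats(m)
    for i in range(1,nn):
        if s[i,4]>150:
            q=P[l==i];print(n,s[i].tolist(),np.round(np.nanmedian(q,0),4),np.round(np.nanpercentile(q[:,2],[5,50,95]),4))
o=r.get_obs();print(o['orientation'],o['contact_force'],o['grip_width'],R.from_rotvec(o['orientation']).as_matrix().round(3))
E
```

```text
{'fov_y': 45.444, 'cx': 329.096, 'cy': 245.355, 'k1': -0.09, 'origin': [0.25, 0.453, 0.796], 'attitude': [0.228, -0.996, -2.493]}
scene [125, 0, 77, 197, 5654] [ 0.8558 -0.1425  0.2743] [0.2126 0.2743 0.3367]
scene [298, 216, 35, 32, 934] [ 0.5997 -0.1849  0.0621] [0.0486 0.0621 0.066 ]
scene [303, 236, 65, 61, 2122] [ 0.5311 -0.1259  0.0593] [0.0462 0.0593 0.0638]
scene [269, 242, 37, 33, 1013] [ 0.6131 -0.1081  0.0599] [0.0476 0.0599 0.0639]
{'fov_y': 57.789, 'cx': 317.609, 'cy': 238.853, 'k1': -0.088, 'origin': [0.489, -0.184, 0.92], 'attitude': [0.054, -0.075, -1.587]}
top [146, 0, 275, 104, 9429] [ 0.8516 -0.1379  0.2693] [0.2052 0.2693 0.3377]
top [262, 196, 32, 32, 813] [ 0.615  -0.1179  0.0608] [0.0562 0.0608 0.0647]
top [300, 202, 32, 32, 819] [ 0.6006 -0.1932  0.0635] [0.0588 0.0635 0.0674]
top [255, 233, 33, 33, 840] [ 0.5395 -0.1037  0.0613] [0.0564 0.0613 0.0654]
top [294, 240, 32, 33, 841] [ 0.5253 -0.1789  0.0592] [0.0552 0.0592 0.0632]
[-3.11850089e+00 -3.66350538e-01  4.98280277e-04] [ 0.47934616 -0.04088321 -0.17525557] 0.08555385340598465 [[ 0.973  0.232 -0.001]
 [ 0.232 -0.973  0.002]
 [-0.    -0.002 -1.   ]]
```

View pics/top.png

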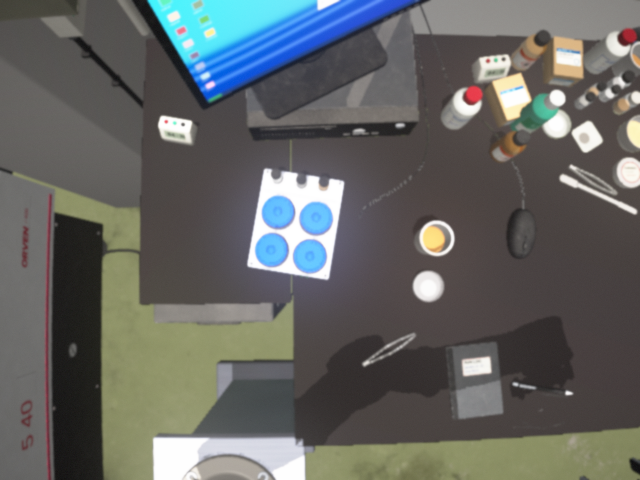

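View pics/scene.png

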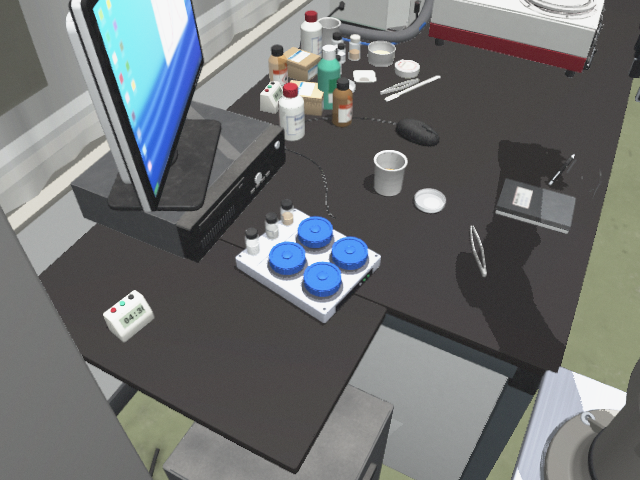

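Run:
```python
from h import *
P=np.load('top.npy');im=np.load('topi.npy')
hsv=cv2.cvtColor(im,cv2.COLOR_RGB2HSV);m=cv2.inRange(hsv,(95,90,40),(130,255,255))
nn,l,s,c=cv2.connectedComponentsWithStats(m)
for i in range(1,nn):
    if 150<s[i,4]<2000:
        q=P[l==i];lo=np.nanmin(q,0);hi=np.nanmax(q,0)
        (cx,cy),rad=cv2.minEnclosingCircle(q[:,:2].astype(np.float32)[~np.isnan(q[:,0])])
        C=np.array([cx,cy]);rr=np.hypot(*(q[:,:2]-C).T)
        print(np.round(C,4),round(rad,4),'boss',np.nanmedian(q[rr<.007,2]).round(4),'web',np.nanmedian(q[(rr>.012)&(rr<.024),2]).round(4),'lip',np.nanmedian(q[(rr>.027)&(rr<.031),2]).round(4))
# other tall things
x,y,z=np.moveaxis(P,-1,0)
t=((z>.012)&(x>.3)&(x<.9)&(z<.2)).astype(np.uint8);nn,l,s,c=cv2.connectedComponentsWithStats(t)
for i in range(1,nn):
    if s[i,4]>80:
        q=P[l==i];print(s[i],np.nanmedian(q,0).round(3),np.nanmin(q,0).round(3),np.nanmax(q,0).round(3))
t=((z>.07)&(z<.11)&(x>.3)&(x<.8)).astype(np.uint8);nn,l,s,c=cv2.connectedComponentsWithStats(t)
for i in range(1,nn):
    if s[i,4]>20:
        q=P[l==i];print('hi',s[i],np.nanmedian(q,0).round(3))
```

```text
[ 0.6174 -0.1162] 0.0332 boss 0.0643 web 0.0602 lip 0.0632
[ 0.601  -0.1929] 0.0322 boss 0.0664 web 0.0628 lip 0.0648
[ 0.5399 -0.1035] 0.0333 boss 0.0651 web 0.0606 lip 0.0629
[ 0.5266 -0.1795] 0.0336 boss 0.0628 web 0.0585 lip 0.0612
[  202    40   217   100 12121] [ 0.824 -0.227  0.099] [ 0.776 -0.4    0.012] [0.9   0.002 0.2  ]
[   0   55  138   97 6256] [0.772 0.227 0.113] [0.768 0.192 0.012] [0.892 0.508 0.2  ]
[ 486   78   85   84 3902] [ 0.811 -0.628  0.051] [ 0.725 -0.768  0.012] [ 0.9   -0.573  0.159]
[577  79  57  29 642] [ 0.879 -0.83   0.042] [ 0.85  -0.901  0.012] [ 0.9   -0.788  0.067]
[ 441   86   41   43 1123] [ 0.817 -0.49   0.095] [ 0.799 -0.527  0.012] [ 0.857 -0.471  0.133]
[615  92  25  21 343] [ 0.854 -0.891  0.047] [ 0.842 -0.913  0.012] [ 0.875 -0.883  0.069]
[159 117  38  28 800] [0.794 0.093 0.046] [0.771 0.061 0.012] [0.821 0.133 0.057]
[620 116  20  36 413] [ 0.784 -0.902  0.022] [ 0.75  -0.944  0.012] [ 0.827 -0.886  0.042]
[614 158  26  30 620] [ 0.701 -0.895  0.02 ] [ 0.667 -0.925  0.012] [ 0.733 -0.865  0.025]
[ 247  169   97  110 8143] [ 0.591 -0.152  0.038] [ 0.481 -0.251  0.024] [ 0.709 -0.051  0.092]
[ 508  209   28   49 1066] [ 0.568 -0.629  0.027] [ 0.516 -0.662  0.012] [ 0.62  -0.604  0.038]
[ 415  221   39   34 1023] [ 0.558 -0.437  0.033] [ 0.524 -0.464  0.012] [ 0.59  -0.397  0.077]
[414 271  30  31 646] [ 0.46  -0.427  0.014] [ 0.428 -0.459  0.012] [ 0.491 -0.395  0.019]
hi [ 247  113  172   19 2346] [ 0.786 -0.216  0.098]
hi [526 113  27  13 177] [ 0.79  -0.644  0.091]
hi [  0 118 117  26 849] [0.771 0.308 0.091]
hi [502 131  26  23 318] [ 0.74  -0.588  0.087]
hi [270 169  12  12 121] [ 0.684 -0.115  0.086]
hi [295 173  13  14 135] [ 0.674 -0.165  0.086]
hi [317 175  13  14 129] [ 0.669 -0.208  0.087]
hi [420 221  34  34 221] [ 0.557 -0.435  0.073]
```

```bash
cat >> h.py <<'E'
W=np.array([[-58,-39],[-58,39],[20,-39],[20,39]])/1e3
M=np.array([[.526,-.1792],[.5397,-.1036],[.6008,-.19305],[.6162,-.1170]])
wc=W-W.mean(0);mc=M-M.mean(0)
th=np.arctan2((wc[:,0]*mc[:,1]-wc[:,1]*mc[:,0]).sum(),(wc*mc).sum())
RB=np.array([[np.cos(th),-np.sin(th)],[np.sin(th),np.cos(th)]])
B0=M.mean(0)-RB@W.mean(0)
def b2w(p): return B0+RB@np.asarray(p)
def go(p,z):
    "tool-frame shift to block point p (m), tip height z"
    o=r.get_obs();Rt=R.from_rotvec(o['orientation']).as_matrix()
    t=np.r_[b2w(p),z+.014]
    yaw=np.degrees(np.arctan2(Rt[1,0],Rt[0,0])-th)
    print('shift mm',(Rt.T@(t-o['tcp_pos'])*1e3).round(1),'turn',yaw.round(2),'F',np.round(o['contact_force'],2),'t',o['clock'])
E
python3 - <<'E'
from h import *
print(np.degrees(th),B0,[(b2w(w)-m).round(4).tolist() for w,m in zip(W,M)])
print('vial',b2w([.088,0]))
go([-.058,-.075],.12)
E
```

```text
-10.53684558520449 [ 0.58935461 -0.15168699] [[-0.0008, -0.0002], [-0.0002, 0.0009], [0.0011, -0.0006], [-0.0001, -0.0]]
vial [ 0.67587071 -0.16777935]
shift mm [ 454.8 -345.1  110.9] turn 23.94 F [ 0.48 -0.04 -0.18] t 0.1
```

Call:
arm_command(plan="0.0325 -0.0246 0 0;0.0325 -0.0246 0 0;0.0325 -0.0246 0 0;0.0325 -0.0246 0 0;0.0325 -0.0246 0 0;0.0325 -0.0246 0 0;0.0325 -0.0246 0 0;0.0325 -0.0246 0 0;0.0325 -0.0246 0.01 0;0.0325 -0.0246 0.02 0;0.0325 -0.0246 0.02 0;0.0325 -0.0246 0.02 0;0.0325 -0.0246 0.02 0;0.0325 -0.0246 0.02 0;0 0 0 8;0 0 0 8;0 0 0 8;0 0 0 0", hand=1, grip_force=40)

```text
clock: 2.35
tcp_pos: [0.519, -0.216, 0.135]
orientation: [3.128, -0.288, -0.001]
contact_force: [0.2, 0.7, 1.2]
grip_width: -0.0
gripper_force: 0.0
```

Run:
```python
from h import *
go([-.058,-.075],.07)
im,d,P=cloud('wrist');cv2.imwrite('pics/w1.png',im[...,::-1]);o=r.get_obs();print(o['grip_width'],o['tcp_pos'],o['joints'].__repr__())
```

```text
shift mm [-0.6 -1.1 51. ] turn 0.02 F [0.23 0.73 1.16] t 2.35
0.00018611533693977685 [ 0.519086   -0.21607825  0.13510458] array([ 0.36403229,  0.42757535, -0.10171472,  1.92111267,  0.05925811,
        0.79619523, -1.52288315])
```

View pics/w1.png

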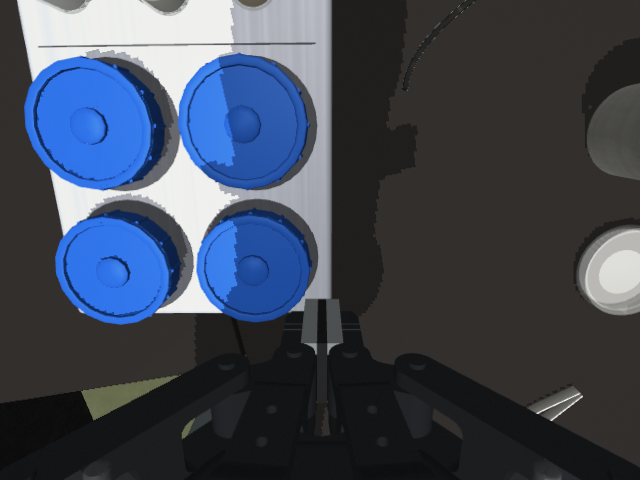

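Run:
```python
from h import *
im,d,P=cloud('wrist')
hsv=cv2.cvtColor(im,cv2.COLOR_RGB2HSV);m=cv2.inRange(hsv,(95,90,40),(130,255,255))*(P[...,2]>.054).astype(np.uint8)
nn,l,s,c=cv2.connectedComponentsWithStats(m)
for i in range(1,nn):
    if s[i,4]>1000:
        q=P[l==i];(cx,cy),rad=cv2.minEnclosingCircle(q[:,:2].astype(np.float32))
        b=RB.T@(np.array([cx,cy])-B0);rr=np.hypot(q[:,0]-cx,q[:,1]-cy)
        print((b*1e3).round(1),round(rad,4),'boss',np.median(q[rr<.007,2]).round(4),'lip',np.median(q[(rr>.0275)&(rr<.0315),2]).round(4))
# fingertips extent in tool frame
o=r.get_obs();T=(P-o['tcp_pos'])@R.from_rotvec(o['orientation']).as_matrix()
k=(abs(T[...,2]-.008)<.008)&(np.abs(T[...,0])<.04)&(np.abs(T[...,1])<.04);q=T[k];print(len(q),q.min(0).round(4),q.max(0).round(4))
go([-.058,-.070],.0612+.004)
```

```text
[ 21.5 -37.8] 0.0327 boss 0.067 lip 0.0657
[21.1 39.9] 0.0329 boss 0.0644 lip 0.063
[-56.7  39.6] 0.033 boss 0.0649 lip 0.0633
[-56.3 -38.1] 0.0328 boss 0.0628 lip 0.0615
720 [ 0.0072 -0.0132  0.    ] [0.0128 0.014  0.0115]
shift mm [-0.7 -6.2 56. ] turn 0.1 F [0.   0.69 0.27] t 2.45
```

Call:
arm_command(plan="0.001 -0.004 0.025 0;0 0 0.02 0;0 0 0.01 0;0 0 0 0;0 0 0 0")

```text
clock: 3.08
tcp_pos: [0.5214, -0.2127, 0.081]
orientation: [3.128, -0.29, 0.002]
contact_force: [-0.2, -0.7, 0.2]
grip_width: -0.0
gripper_force: 0.0
```

Call:
arm_command(plan="0 0 0.003 0;0 0 0.002 0;0 0 0 0")

```text
clock: 3.45
tcp_pos: [0.5214, -0.2126, 0.0762]
orientation: [3.128, -0.29, 0.001]
contact_force: [-1.9, 1.2, 7.1]
grip_width: -0.0003
gripper_force: 3.4
```

Run:
```python
from h import *
go([-.058,-.071],.0612);o=r.get_obs();print(o['tcp_pos'][2]-.014)
```

```text
shift mm [-2.3 -1.3  1. ] turn -0.07 F [-1.86  1.17  7.11] t 3.45
0.0622080759572116
```

Call:
arm_command(plan="0 0 0.001 0;0 0 0.001 0;0 0 0 0")

```text
clock: 3.82
tcp_pos: [0.5216, -0.2127, 0.0757]
orientation: [3.128, -0.29, 0.002]
contact_force: [-5.3, 2.7, 20.0]
grip_width: -0.0
gripper_force: 10.4
```

Call:
arm_command(plan="0 0 -0.03 0;-0.001 -0.048 0 0;0 -0.048 0 0;0 -0.047 0 0;0 0 0.01 0;0 0 0 0;0 0 0 0")

```text
clock: 4.7
tcp_pos: [0.5459, -0.0735, 0.0932]
orientation: [3.127, -0.294, -0.001]
contact_force: [1.0, -0.4, 0.4]
grip_width: 0.0001
gripper_force: 0.0
```

Run:
```python
from h import *
go([-.057,.0715],.0640)
```

```text
shift mm [-0.  -2.6 15.2] turn -0.21 F [ 0.96 -0.39  0.43] t 4.7
```

Call:
arm_command(plan="0 -0.002 0.008 0;0 0 0.005 0;0 0 0.002 0;0 0 0.001 0;0 0 0 0")

```text
clock: 5.32
tcp_pos: [0.5467, -0.0698, 0.0773]
orientation: [3.128, -0.29, 0.0]
contact_force: [0.2, 0.0, 0.2]
grip_width: -0.0001
gripper_force: 0.1
```

Call:
arm_command(plan="0 0 0.001 0;0 0 0.001 0;0 0 0 0")

```text
clock: 5.7
tcp_pos: [0.5468, -0.0697, 0.0754]
orientation: [-3.128, 0.29, -0.001]
contact_force: [0.8, 0.2, 0.9]
grip_width: 0.0
gripper_force: 0.3
```

Call:
arm_command(plan="0 0 0.001 0;0 0 0.001 0;0 0 0 0")

```text
clock: 6.08
tcp_pos: [0.5468, -0.0697, 0.0733]
orientation: [-3.128, 0.29, -0.0]
contact_force: [0.5, 0.2, 1.3]
grip_width: 0.0004
gripper_force: 0.5
```

Run:
```python
from h import *
go([-.057,.0715],.0640)
im,d,P=cloud('wrist');cv2.imwrite('pics/w2.png',im[...,::-1])
b=(P[...,:2]-B0)@RB
hsv=cv2.cvtColor(im,cv2.COLOR_RGB2HSV);m=cv2.inRange(hsv,(95,90,40),(130,255,255))>0
for w in W:
    q=b-w-[.0007,.0005];rr=np.hypot(q[...,0],q[...,1]);k=m&(rr>.012)&(rr<.025)&(P[...,2]>.05)
    A=np.c_[q[k],np.ones(k.sum())];print(w,np.linalg.lstsq(A,P[k][:,2],rcond=None)[0].round(4))
```

```text
shift mm [-0.2  1.3 -4.7] turn -0.07 F [0.45 0.22 1.26] t 6.075
[-0.058 -0.039] [0.0017 0.0001 0.0587]
[-0.058  0.039] [ 0.0078 -0.1717  0.0615]
[ 0.02  -0.039] [0.0003 0.0012 0.0629]
[0.02  0.039] [ 0.0021 -0.0008  0.0603]
```

View pics/w2.png

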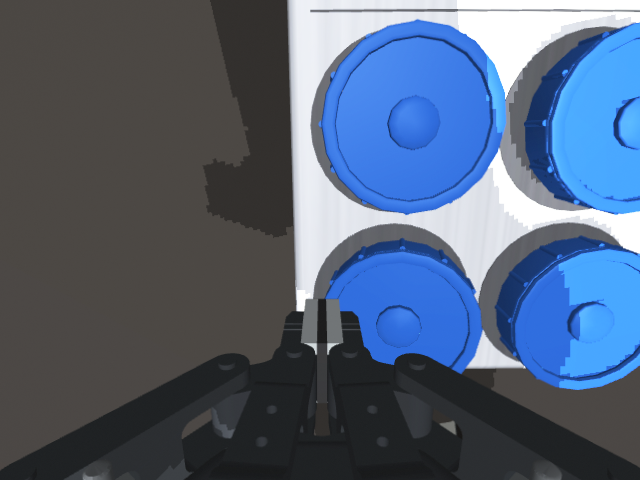

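The picture shows the near-left cover, with its boss at (400, 325), tipped under the fingers at (320, 320). The plane fit gives 0.17 rad for it and level for the other three, so this is the loose one.

Call:
arm_command(plan="0 0 -0.02 0;0 0.017 0 0;0 0.017 0 0;0 0 0 0;0 0 0 0")

```text
clock: 6.75
tcp_pos: [0.5401, -0.1033, 0.0928]
orientation: [-3.128, 0.291, 0.001]
contact_force: [-0.5, 0.5, -0.5]
grip_width: -0.0001
gripper_force: 0.0
```

Run:
```python
from h import *
go([-.0573,.0395],.0650)
im,d,P=cloud('wrist')
b=(P[...,:2]-B0)@RB;m=cv2.inRange(cv2.cvtColor(im,cv2.COLOR_RGB2HSV),(95,90,40),(130,255,255))>0
q=b-W[1];rr=np.hypot(q[...,0],q[...,1]);k=m&(rr>.012)&(rr<.025)&(P[...,2]>.05)
print(k.sum(),np.linalg.lstsq(np.c_[q[k],np.ones(k.sum())],P[k][:,2],rcond=None)[0].round(4))
```

```text
shift mm [ 0.  -0.9 13.8] turn -0.1 F [-0.49  0.47 -0.53] t 6.75
4610 [0.015  0.0127 0.0615]
```

Call:
arm_command(plan="0 -0.001 0.008 0;0 0 0.004 0;0 0 0.001 0;0 0 0 0")

```text
clock: 7.3
tcp_pos: [0.5406, -0.1021, 0.0802]
orientation: [3.128, -0.29, -0.0]
contact_force: [-0.5, 0.1, -0.1]
grip_width: -0.0001
gripper_force: 0.0
```

Call:
arm_command(plan="0 0 0.001 0;0 0 0.0005 0;0 0 0 0")

```text
clock: 7.68
tcp_pos: [0.5413, -0.1023, 0.0796]
orientation: [3.128, -0.29, 0.002]
contact_force: [-0.8, 0.2, 6.0]
grip_width: -0.0002
gripper_force: 2.9
```

Contact on the boss at tip z = 0.0656, 6 N.

Call:
arm_command(plan="0 0 0.001 0;0 0 0.001 0;0 0 0.001 0;0 0 0 0")

```text
clock: 8.18
tcp_pos: [0.5414, -0.1023, 0.0767]
orientation: [3.128, -0.29, 0.003]
contact_force: [-1.0, 0.3, 6.5]
grip_width: -0.0
gripper_force: 3.3
```

Call:
arm_command(plan="0 0 0.001 0;0 0 0.001 0;0 0 0 0")

```text
clock: 8.55
tcp_pos: [0.5408, -0.1021, 0.0746]
orientation: [-3.128, 0.29, -0.001]
contact_force: [-3.1, 0.0, 8.8]
grip_width: 0.0
gripper_force: 3.9
```

Call:
arm_command(plan="0 0 0.001 0;0 0 0.0005 0;0 0 0 0;0 0 0 0")

```text
clock: 9.05
tcp_pos: [0.5408, -0.1021, 0.0742]
orientation: [3.128, -0.291, 0.001]
contact_force: [-5.8, 0.8, 18.0]
grip_width: 0.0
gripper_force: 9.3
```

Run:
```python
from h import *
go([-.0573,.0395],.0600)
im,d,P=cloud('wrist');cv2.imwrite('pics/w3.png',im[...,::-1])
b=(P[...,:2]-B0)@RB;m=cv2.inRange(cv2.cvtColor(im,cv2.COLOR_RGB2HSV),(95,90,40),(130,255,255))>0
for w in W:
    q=b-w-[.0007,.0005];rr=np.hypot(q[...,0],q[...,1]);k=m&(rr>.012)&(rr<.025)&(P[...,2]>.05)
    print(k.sum(),np.linalg.lstsq(np.c_[q[k],np.ones(k.sum())],P[k][:,2],rcond=None)[0].round(4))
P=cloud('top')[2];z=P[...,2]
t=((z>.07)&(z<.095)&(P[...,0]>.3)&(P[...,0]<.72)).astype(np.uint8);nn,l,s,c=cv2.connectedComponentsWithStats(t)
for i in range(1,nn):
    if s[i,4]>20: print('hi',s[i],np.nanmedian(P[l==i],0).round(3))
```

```text
shift mm [-0.5  0.3  0.2] turn -0.08 F [-5.82  0.76 17.98] t 9.05
7825 [-0.0009 -0.0021  0.0587]
5058 [0.0058 0.014  0.0561]
12960 [ 0.0003 -0.0014  0.0629]
12738 [ 0.0022 -0.0006  0.0603]
hi [270 169  12  12 123] [ 0.684 -0.115  0.086]
hi [295 173  13  13 131] [ 0.674 -0.165  0.086]
hi [317 175  13  14 131] [ 0.669 -0.208  0.086]
hi [420 221  34  34 223] [ 0.556 -0.436  0.073]
```

View pics/w3.png

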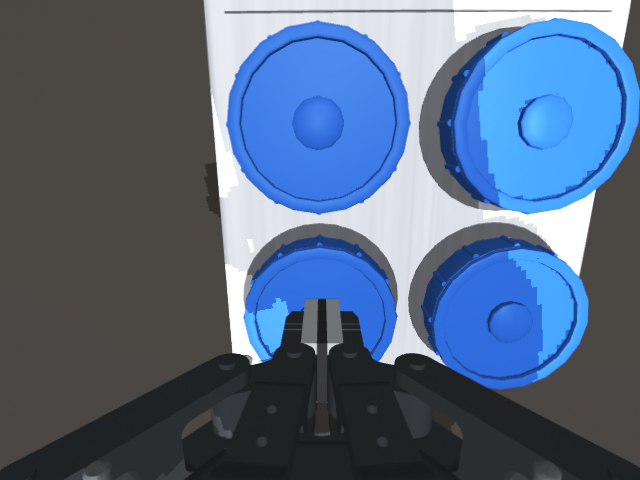

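The fingers at (320, 320) hold the middle of the near-left cover. It is 5.4 mm lower and level, with 18 N against the hard stop. The vials and beaker have not moved.

```bash
python3 -c "
from bench import ticket
print(ticket.hand_in())"
```

```text
the job is handed in; nothing more can be done
None
```

The loose cover was the near-left one, in the well at (-58, 39) mm: its rim tipped 0.17 rad at about 1 N, and I pressed its boss about 5 mm down to the hard stop and handed in at 9 s still holding it with 18 N. The near-right cover was firm at 20 N, the two far covers were not pressed because the loose one was already found, and the vials and beaker have not moved (I did not re-measure the dish).

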